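# Lift the hot lid off the bowl with the lid lifter

### The arm

A 6-joint arm with a two-finger parallel gripper is mounted at the origin on the work surface. World frame = base frame: x ahead of the robot, y to its left, z up, the work surface at z = 0. Lengths are in m, angles in rad, forces in N, time in s.
With the tool pointing down it reaches from about 0.375 to 0.925 m from the base axis. Payload 5.7 kg.
Tool frame: the origin (TCP) lies midway between the tips of the shut fingers; the grasp point (between the pads) lies 19 mm behind it; x points along the fingers, y is the direction in which the jaws open and shut, and the axes are right-handed (so a half turn about x gives the same grasp; the last joint's range is limited). The gripper opens to 85 mm and grips with 20 to 120 N. Pads are 22 mm wide; open, the fingers measure 114 mm over their backs; the gripper's body (76 mm by 85 mm) begins 54 mm behind the grasp point. The pads swing forward as they close: fully open they stand 13 mm farther back than shut.
Start: joints at [1.027, 0.359, 1.51, -0, 1.272, -0.115], TCP at [0.249, 0.546, 0.231] pointing down, gripper open.
Joint ranges: [-2.97, 2.97], [-1.01, 2.36], [0.21, 2.38], [-0.96, 4.11], [0.2, 2.71], [-2.98, 2.98]. Speed limits (rad/s): [2.39, 2.39, 3.14, 3.14, 3.14, 3.14].

### API

Orientations are given as a rotation vector (axis times angle).
In Python, from rig import * gives the robot as it stands. The module is installed in compiled form; this text tells all that it offers.
- The arm moves only by the tool send_rows, never from a script. Its argument "targets" is a list of rows, each an object of numbers: "grip": the gripper command: -1 is fully open, 1 is shut, values between are in proportion; "dx", "dy", "dz": the shift along the tool's x, y, z in mm; "twist": the turn about the tool's x in rad. A call has 1 to 10 rows; each row is the pose to reach, as a shift and turn from the pose commanded when the call began, along the tool's axes at that moment; what a row does not reach only later rows make up. A row lasts 1/8 s, in which the tool goes at most 62.5 mm and 10.7 degrees, less where a joint would pass 70% of its speed; a pose out of reach is approached as far as the arm can. A call with a gripper value outside its range is refused whole. The fingers move at their own pace and stop on an object; "force" is the grip in N (left out, the last holds). Time passes only in rows, so rows that repeat a pose let the fingers close. It gives the time, the measured TCP pose, the force and the opening at its end, in the units of the state.
- state(): the state, without advancing time (a new reading comes with each control period).
- read_camera(name): name is "scene" or "top" or "wrist"; returns a dict with "image" (420x560x3 uint8, red, green, blue), "fovy" (degrees; the focal length in pixels is half the picture's height over the tangent of half this angle, whatever the lens; pixels are square), "cx", "cy" (the principal point, pixels), "k1" (the pictures are not rectified: a ray, as slopes to the right and down, at radius r is drawn at 1 + k1 r^2 times it, then the intrinsics apply), "position" and "rotation" of the camera in the world; the wrist camera has in their place "mount" (4x4, takes a point from camera to tool coordinates, whose origin is the TCP and whose axes are the tool frame's). Camera axes: x right, y up, looking along -z (the intrinsics and any distortion apply to the point x, -y, -z); pixel columns grow to the right and rows downward; lengths in m; the calibration is good to about 2 mm. A picture is of the moment at which its call begins: read the wrist's pose just before it. There is no depth.
- sign_off(): hands the job in, once; it reports no verdict.
Trained networks look in a picture, given as the dict that the camera call returned (one of the last four; its "shot" number tells which), for a name from the list of things; names that differ only in an ending like _2 or _b are one class to them, and where a whole thing is asked for, a point or a joint stands for the part that bears it (a point fixed in the world has none). Each returns a list of dicts, best first, with "score" (0 to 1); they miss things now and then, are a little off and sometimes report something else, mostly with a low value. They report only what shows in the picture. A call takes as long as a camera call. They do not tell look-alikes from the thing itself.
- spot_in(picture, thing): "rect" ([left, top, width, height] in pixels, round what is visible of it).
The state is a dict: "time_s": time; "joints": joint angles; "qvel": joint speeds; "tau": joint torques, N m; "eef_pos": TCP position; "orientation": TCP orientation; "ft_force": force on the tool from outside, world axes, zero at the start; "moment": the same for the moment, N m; "opening": finger opening in m.
Only numpy, scipy, OpenCV 4.12 (cv2) and the standard library are available. Lean on these libraries where they do the work, as an engineer would, in place of code of your own. Each camera call takes 0.05 s, during which the arm holds its last target.

### The job

The lid on the steel bowl is hot, so the gripper must not touch it: take the red-handled lid lifter, hook it under the lid's loop handle, lift the lid off keeping it level, and set it down gently in the middle of the round cork mat. Then unhook the lifter and stand it back upright in the middle of its black rubber pad. Leave the bowl where it is on the hotplate and do not disturb the toolbox, battery or spudger.

Things in the scene. Friction and masses are not known exactly. Their poses are not given: they have to be found in the camera images.
- lifter: C-shaped lid lifter, loose, 0.2 kg, upright on the rubber pad. Origin: on its underside, below the middle of the handle; z up, +x the way its open prongs point. Red handle above; steel back strip 30 wide at x -54 to -46; foot crossbar 60 wide at x -56 to -44; two flat prongs from there to x = 22, each 8 wide, 6 thick, at y = -17 and 17. At start its +x is within 40 degrees of the world's +x
- lifter_grip (a point): centre of the lifter's red handle, 108 above the lifter's underside. The handle is a level bar 112 long (lifter's x), 24 wide (y), 24 high; 90 mm is free between it and the prongs below
- lifter_seat (a point): point midway between the two prongs, level with their top faces (6 above the underside), below the middle of the handle: where the loop's bar should lie. In the lifter's frame each prong has an upturned tip at x 18 to 22, top at z = 16, and a rear stop at x -18 to -14, top at z = 10
- lid: loose hot stainless lid, about 0.28 kg, on the bowl, 168 across. Origin: centre of the underside of its flange, which lies on the bowl's rim; z up. A foot disc 140 across reaches 6 below the origin, into the bowl; on a flat surface the lid stands on it. The top rises to 9 above the origin. The loop handle's plane is the lid's y-z plane. At start its x is within 40 degrees of the world's x
- loop (a point): middle of the straight level top bar of the lid's loop handle, on the bar's axis, 58 above the lid's origin. The loop is an upright arch of 8 mm round rod, bar along the lid's y, legs at y = -42 and +42: its opening, 76 wide and 45 high above the lid's top, is entered along the lid's x from either side
- bowl: loose stainless bowl, 160 across the rim, 62 high, 0.5 kg, standing on the hotplate. Origin: centre of its underside
- hotplate: fixed round white hotplate 184 across with a dark top, 25 high. Origin: centre of its underside
- mat: fixed round cork mat 200 across, 10 thick, where the lid must go. Origin: centre of its underside
- pad: fixed black rubber pad 150 (x) by 100 (y), 5 thick, the lifter's place. Origin: centre of its underside
- suction_lifter: grey silicone suction lifter 56 across, 36 high, warming inside the bowl under the lid; stays there. Origin: centre of its underside
- toolbox: blue toolbox with a steel snap latch, 124 by 224 by 117 high over the handle, loose, beyond the work. Origin: centre of its underside
- battery: black phone battery 85 by 45 by 6, loose, near the robot. Origin: centre of its underside
- spudger: orange plastic spudger 150 long, 16 wide, 7 high, loose, near the robot. Origin: underside, near its middle
Things that resemble listed ones, but are neither listed nor needed, are in the scene too. There is more than one size of the pad; the one meant has the size given above.

How it is judged:
On the way, in this order (a step that is already met when the one before it is completed fails the run):
1. the lid hangs level from the lifter, clear of the bowl (its flange at least 20 mm above the rim) (z of lid in the frame of bowl above 0.082 m and contact force between lid and lifter above 0.8 N and angle between lid's own z axis and vertical below 0.2 rad), for 0.3 s.
2. the lid rests flat on the cork mat and the lifter no longer bears on it (horizontal distance between lid and mat below 0.04 m and z of lid in the frame of mat between 0.011 and 0.021 m and angle between lid's own z axis and vertical below 0.08 rad and contact force between lid and lifter below 0.1 N), for 0.3 s.
At the end, for the whole second after the job is handed in: lid flat (0.08 rad) and at rest on the cork mat, centres within 40 mm; lifter released, upright (0.08 rad) and at rest on the rubber pad, its origin within 40 mm of the pad's centre, not touching the lid; bowl upright on the hotplate, centres within 35 mm (all of step 2 and linear speed of each of lid, lifter below 0.02 m/s and horizontal distance between lifter and pad below 0.04 m and z of lifter in the frame of pad between 0.001 and 0.01 m and angle between each of lifter, bowl's own z axis and vertical below 0.08 rad and contact force between lifter and lid below 0.1 N and horizontal distance between bowl and hotplate below 0.035 m and z of bowl in the frame of hotplate above 0.02 m).
It fails at once if the gripper or arm touches the hot lid (contact force between any of the fingers, the arm and lid above 0.5 N).
It fails at once if the lid tips more than 0.35 rad (20 degrees) (angle between lid's own z axis and vertical above 0.35 rad).
It fails at once if the lid comes down on the mat or sheet at more than 0.3 m/s (height (world z) of lid below 0.05 m and linear speed of lid above 0.3 m/s).
It fails at once if the bowl is shifted more than 25 mm (distance of bowl from where it was at the start of the episode above 0.025 m).
It fails at once if the toolbox, battery or spudger is moved more than 20 mm (distance of any of toolbox, battery, spudger from where it was at the start of the episode above 0.02 m).
It also fails if it takes over 64 s, if anything falls off the work surface, if the arm or the gripper's body presses on something with over 40 N, if the wrist force passes 120 N, or if a joint passes its speed limit or range.

## Working session

There is one attempt and no reset: what is moved stays moved. The work goes in short steps, Python scripts to look and compute and a tool call to move; the robot and the scene stay as the last step left them, time stands still between calls to the robot, and variables do not carry over. Pictures are saved under pics/ and viewed, and the job is handed in when it is done.

Besides the shell and the picture viewer there is one more tool, called after "Request:" as a command line: name --argument value ..., lists and objects as JSON in quotes. send_rows: Moves the arm, as the interface text tells. Its arguments: {"type":"object","properties":{"targets":{"type":"array","items":{"type":"object","properties":{"grip":{"type":"number"},"dx":{"type":"number"},"dy":{"type":"number"},"dz":{"type":"number"},"twist":{"type":"number"}}}},"force":{"type":"number"}},"required":["targets"]}

```bash
mkdir -p pics
cat > h.py <<'E'
from rig import *
import numpy as np, cv2, pickle
from scipy.spatial.transform import Rotation as R
E
python3 - <<'E'
from h import *
s=state(); print(s)
for n in("scene","top","wrist"):
    p=read_camera(n); cv2.imwrite(f"pics/{n}0.png",p["image"][:,:,::-1]); pickle.dump(p,open(n+"0.pkl","wb"))
    print(n,{k:v for k,v in p.items() if k!="image"})
    for t in ("lifter","lid","pad","mat","bowl","hotplate"):
        print(t,[(d["rect"],round(d["score"],2)) for d in spot_in(p,t)][:3])
E
```

```text
{'time_s': 0.0, 'joints': array([ 1.02692091e+00,  3.59477079e-01,  1.51143816e+00, -9.33603124e-06,
        1.27250672e+00, -1.15115191e-01]), 'qvel': array([-0.00075203,  0.00098553, -0.00189326,  0.00016393, -0.0006228 ,
       -0.00070902]), 'tau': array([-3.38904902e-04, -5.27621806e+01, -2.78618002e+01, -4.26909264e-04,
        1.33333117e-02, -4.13133898e-05]), 'eef_pos': array([0.24910803, 0.54509134, 0.23046804]), 'orientation': array([ 0.33493451,  1.54509696, -0.33767532]), 'ft_force': array([-0.46049613,  0.53268724,  0.74159922]), 'moment': array([-0.03084417, -0.02091631, -0.05799322]), 'opening': 0.08546242174171798}
scene {'fovy': 48.70217051368299, 'cx': 286.8734816063857, 'cy': 209.5169499295503, 'k1': -0.14432329950339395, 'position': array([ 1.13919556, -0.66783349,  0.73709385]), 'rotation': array([0.95303864, 0.35008478, 0.59948223]), 'shot': 1}
lifter [([307.5, 174.0, 45.0, 42.8], 0.81)]
lid [([107.8, 278.3, 86.6, 61.4], 0.56)]
pad [([364.3, 173.3, 68.6, 34.0], 0.74), ([229.0, 162.7, 73.7, 35.5], 0.69), ([114.9, 307.7, 90.9, 65.5], 0.67)]
mat [([245.8, 239.5, 8
[... 638 characters left out ...]
9, 73.9], 0.72)]
bowl [([272.7, 146.5, 80.8, 75.3], 0.3)]
hotplate [([410.7, 176.5, 56.0, 73.4], 0.65)]
wrist {'fovy': 70.94322795697805, 'cx': 282.3280386947332, 'cy': 205.040439107751, 'k1': -0.005273793831558374, 'mount': array([[ 9.49645995e-04,  2.95167903e-01, -9.55444926e-01,
        -1.43191904e-01],
       [ 9.99999395e-01,  2.50595976e-04,  1.07134726e-03,
        -2.62916811e-04],
       [ 5.55657979e-04, -9.55445365e-01, -2.95167486e-01,
        -7.55246771e-02],
       [ 0.00000000e+00,  0.00000000e+00,  0.00000000e+00,
         1.00000000e+00]]), 'shot': 3}
lifter []
lid []
pad [([43.6, 164.7, 178.4, 140.3], 0.97), ([326.1, 329.6, 111.0, 75.7], 0.66)]
mat []
bowl []
hotplate []
```

View pics/scene0.png

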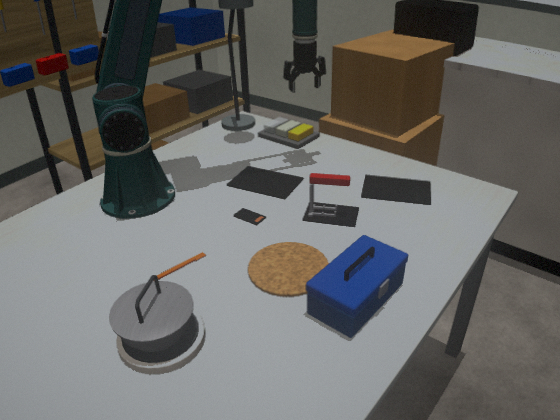

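View pics/top0.png

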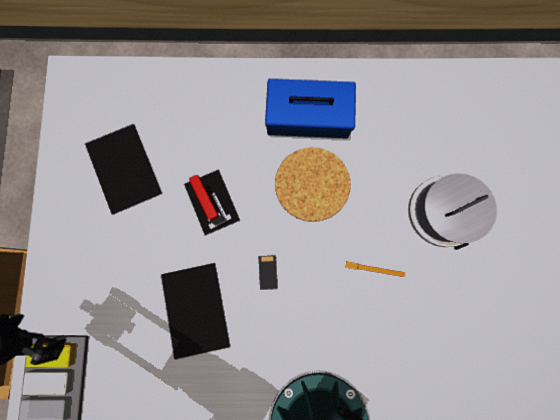

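View pics/wrist0.png

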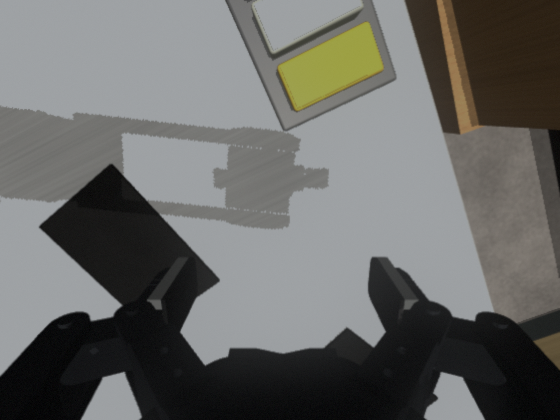

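```bash
cat >> h.py <<'E'
def K(p):
    f=p["image"].shape[0]/2/np.tan(np.radians(p["fovy"])/2)
    return np.array([[f,0,p["cx"]],[0,f,p["cy"]],[0,0,1.]])
def campose(p,s=None):
    if "position" in p: return R.from_rotvec(p["rotation"]).as_matrix(),np.array(p["position"])
    T=np.array(p["mount"]); Rt=R.from_rotvec(s["orientation"]).as_matrix()
    return Rt@T[:3,:3],Rt@T[:3,3]+s["eef_pos"]
def ray(p,uv,s=None):
    Rc,c=campose(p,s); uv=np.array(uv,float).reshape(-1,1,2)
    q=cv2.undistortPoints(uv,K(p),np.array([p["k1"],0,0,0]))[:,0]
    return c,np.c_[q[:,0],-q[:,1],-np.ones(len(q))]@Rc.T
def atz(p,uv,z,s=None):
    c,d=ray(p,uv,s); return c+d*((z-c[2])/d[:,2])[:,None]
def proj(p,X,s=None):
    Rc,c=campose(p,s); q=(np.array(X,float).reshape(-1,3)-c)@Rc; q=q*[1,-1,-1]
    return cv2.projectPoints(q,np.zeros(3),np.zeros(3),K(p),np.array([p["k1"],0,0,0]))[0][:,0]
def tri(obs):
    A=np.zeros((3,3));b=np.zeros(3)
    for p,uv,s in obs:
        c,d=ray(p,uv,s); d=d[0]/np.linalg.norm(d[0]); M=np.eye(3)-np.outer(d,d); A+=M;b+=M@c
    return np.linalg.solve(A,b)
def crop(p,x0,y0,x1,y1,k,name):
    im=cv2.resize(p["image"][y0:y1,x0:x1],None,fx=k,fy=k,interpolation=cv2.INTER_CUBIC); cv2.imwrite("pics/"+name,im[:,:,::-1])
E
python3 - <<'E'
from h import *
t=pickle.load(open("top0.pkl","rb")); sc=pickle.load(open("scene0.pkl","rb"))
def show(n,uv,z=.005):
    P=atz(t,uv,z)
    print(n,P.mean(0).round(4),"sides",np.linalg.norm(P-np.roll(P,-1,0),axis=1).round(3)); print(P.round(3)[:,:2].tolist())
show("A",[(85,144),(135,125),(162,194),(113,214)])
show("B",[(184,183),(221,170),(240,220),(205,235)])
show("C",[(162,274),(215,264),(230,347),(174,359)])
# mat: ellipse fit
hsv=cv2.cvtColor(t["image"],cv2.COLOR_RGB2HSV)
m=cv2.inRange(hsv,(5,60,60),(28,255,255)); m[:, :260]=0;m[:,370:]=0;m[:130]=0;m[235:]=0
c=max(cv2.findContours(m,0,1)[0],key=cv2.contourArea)[:,0]
P=atz(t,c,.010)[:,:2]; (cc,r)=cv2.minEnclosingCircle(P.astype(np.float32)); print("mat",cc,r)
crop(t,170,160,250,245,8,"toplift.png"); crop(t,400,160,510,260,6,"toplid.png")
crop(sc,290,165,370,230,8,"sclift.png"); crop(sc,100,265,215,375,6,"sclid.png")
E
```

```text
A [0.6226 0.5155 0.005 ] sides [0.141 0.206 0.136 0.208]
[[0.689, 0.623], [0.744, 0.494], [0.556, 0.41], [0.501, 0.535]]
B [0.5363 0.2768 0.005 ] sides [0.103 0.144 0.098 0.15 ]
[[0.586, 0.354], [0.622, 0.257], [0.489, 0.203], [0.449, 0.293]]
C [0.2599 0.3093 0.005 ] sides [0.137 0.207 0.14  0.209]
[[0.348, 0.398], [0.375, 0.264], [0.173, 0.219], [0.143, 0.356]]
mat (0.5869681239128113, 0.015287184156477451) 0.09936726838350296
```

View pics/toplift.png

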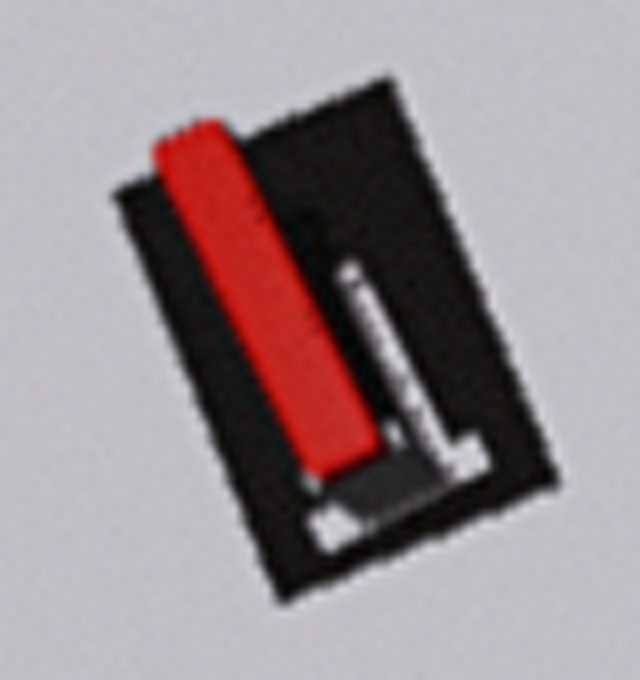

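View pics/toplid.png

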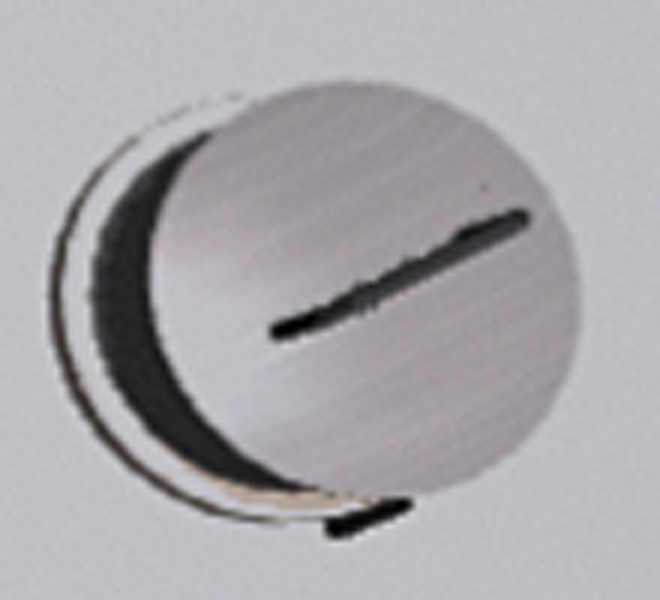

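View pics/sclift.png

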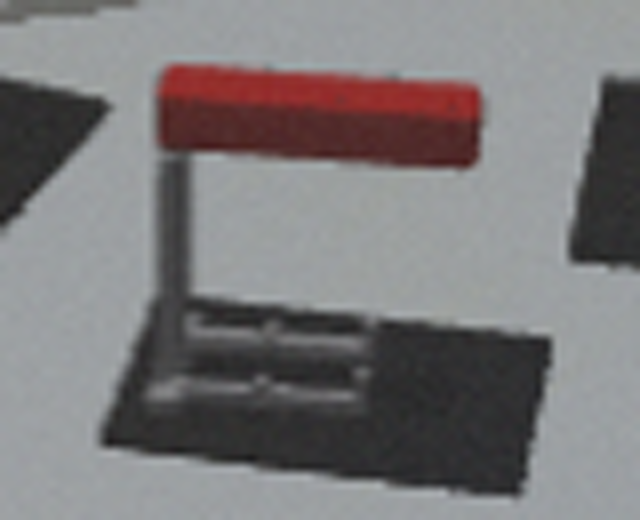

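View pics/sclid.png

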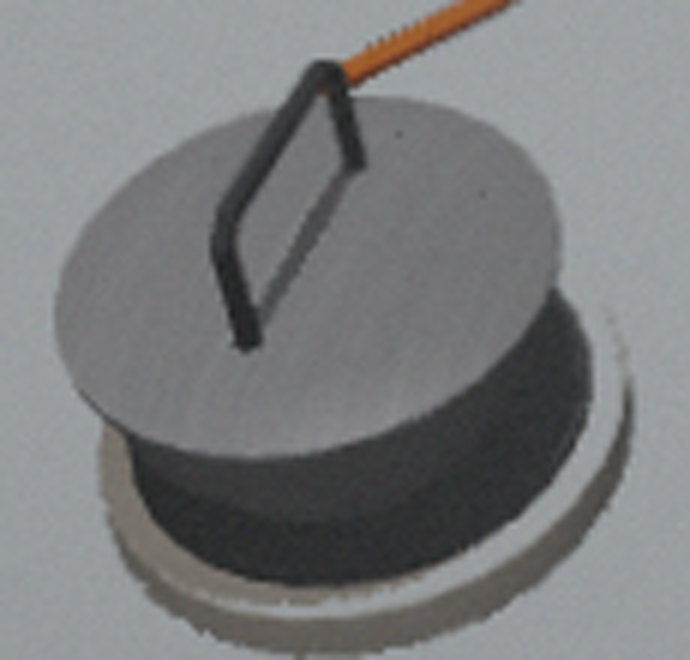

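```bash
cat >> h.py <<'E'
from scipy.optimize import minimize
def redmask(p):
    h=cv2.cvtColor(p["image"],cv2.COLOR_RGB2HSV); m=cv2.inRange(h,(0,110,50),(7,255,255))|cv2.inRange(h,(174,110,50),(180,255,255)); return m
def box(c,yaw,sx,sy,sz):
    P=np.array([[i,j,k] for i in(-1,1) for j in(-1,1) for k in(-1,1)])*[sx/2,sy/2,sz/2]
    return P@R.from_euler('z',yaw).as_matrix().T+c
def soft(p,X,roi,s=None,k=8):
    x0,y0,x1,y1=roi; uv=(proj(p,X,s)-[x0,y0]+.5)*k
    m=np.zeros(((y1-y0)*k,(x1-x0)*k),np.uint8); h=cv2.convexHull(np.round(uv*16).astype(np.int32)); cv2.fillConvexPoly(m,h,255,shift=4)
    return cv2.resize(m,(x1-x0,y1-y0),interpolation=cv2.INTER_AREA)/255.
E
python3 - <<'E'
from h import *
t=pickle.load(open("top0.pkl","rb")); sc=pickle.load(open("scene0.pkl","rb"))
V=[(t,(175,160,255,245)),(sc,(290,160,370,230))]
M=[redmask(p)[r[1]:r[3],r[0]:r[2]]/255. for p,r in V]
print([m.sum() for m in M])
def f(q,ii=(0,1)):
    X=box([q[0],q[1],.113],q[2],.112,.024,.024); return sum(((soft(V[i][0],X,V[i][1])-M[i])**2).sum() for i in ii)
for ii in((0,1),(0,),(1,)):
    r=minimize(f,[.535,.275,np.radians(25)],args=(ii,),method="Nelder-Mead",options=dict(initial_simplex=[[.535,.275,.43],[.545,.275,.43],[.535,.285,.43],[.535,.275,.55]],xatol=1e-4,fatol=.01))
    print(ii,r.x.round(4),np.degrees(r.x[2]).round(1),r.fun)
# lid disc: fit ellipse contour in top crop by hand edges
e=[(400,160,6)]
pts=np.array([(350,80),(430,97),(520,165),(565,230),(582,310),(560,390),(500,465),(400,497),(150,290),(170,210),(200,400),(245,455)])/6.+[400,160]-.5
for z in(.087,.096):
    P=atz(t,pts,z)[:,:2]; A=np.c_[2*P,np.ones(len(P))]; x=np.linalg.lstsq(A,(P**2).sum(1),rcond=None)[0]
    print("lid",z,x[:2].round(4),np.sqrt(x[2]+x[:2]@x[:2]).round(4))
# loop bar
l1=np.array([(275,331),(527,216)])/6.+[400,160]-.5
P=atz(t,l1,.145); print(P.round(4),P.mean(0),np.linalg.norm(P[0]-P[1]))
s1=np.array([(325,68),(222,240)])/6.+[100,265]-.5   # far , near
Q=atz(sc,s1,.147); print(Q.round(4),Q.mean(0))
for a in(0,1):
  for b in (0,1): print(a,b,tri([(t,l1[a],None),(sc,s1[b],None)]).round(4))
E
```

```text
[np.float64(533.0), np.float64(397.0)]
(0, 1) [0.5281 0.2793 0.4898] 28.1 103.32019992310649
(0,) [0.5294 0.2801 0.4879] 28.0 28.40219915417147
(1,) [0.528  0.2792 0.5187] 29.7 72.69061130334487
lid 0.087 [ 0.5146 -0.3307] 0.0831
lid 0.096 [ 0.5132 -0.3266] 0.0823
[[ 0.489  -0.2699  0.145 ]
 [ 0.5333 -0.3649  0.145 ]] [ 0.51116046 -0.31741574  0.145     ] 0.10477741294884144
[[ 0.5013 -0.2998  0.147 ]
 [ 0.5401 -0.3711  0.147 ]] [ 0.520731   -0.33542853  0.147     ]
0 0 [ 0.487  -0.2833  0.1277]
0 1 [ 0.4856 -0.3195  0.074 ]
1 0 [ 0.5329 -0.3319  0.1871]
1 1 [ 0.5339 -0.3676  0.1405]
```

```bash
cat >> h.py <<'E'
def yaw_of(s):  # yaw of tool z axis & y axis
    M=R.from_rotvec(s["orientation"]).as_matrix(); return M
def plan(s,pos,yaw_y):
    """delta to reach TCP pos, tool down, tool y at world yaw yaw_y (mod pi nearest)"""
    M=yaw_of(s); d=M.T@(np.array(pos)-s["eef_pos"])*1000
    cur=np.arctan2(M[1,1],M[0,1]); dy=(yaw_y-cur+np.pi/2)%np.pi-np.pi/2
    # twist about tool x (down) = -world yaw
    print("dx dy dz mm",d.round(1),"twist",round(-dy,4),"tool x",M[:,0].round(3),"cur yaw_y",round(np.degrees(cur),1),"zdir",M[:,2].round(3),"j6",s["joints"][5].round(2))
E
python3 - <<'E'
from h import *
plan(state(),[.528,.279,.25],np.radians(118))
plan(state(),[.528,.279,.25],np.radians(28))
E
```

```text
dx dy dz mm [ -18.7 -126.7  364.2] twist -0.9175 tool x [-0. -0. -1.] cur yaw_y 65.4 zdir [ 0.909 -0.416  0.   ] j6 -0.12
dx dy dz mm [ -18.7 -126.7  364.2] twist 0.6533 tool x [-0. -0. -1.] cur yaw_y 65.4 zdir [ 0.909 -0.416  0.   ] j6 -0.12
```

Run:
```python
from h import *
from scipy.optimize import least_squares
t=pickle.load(open("top0.pkl","rb")); sc=pickle.load(open("scene0.pkl","rb"))
z0=.087
L=np.array([[0,42,58],[0,-42,58],[0,42,9],[0,-42,9]])/1000
S=np.array([(323,75),(224,240),(357,165),(246,343)])/6.+[100,265]-.5
T=np.array([(522,217),(280,331)])/6.+[400,160]-.5; Ti=[1,2]
a=np.linspace(0,2*np.pi,72,endpoint=False)
def X(q): return L@R.from_euler('z',q[2]).as_matrix().T+[q[0],q[1],z0]
def f(q):
    return np.r_[(proj(sc,X(q))-S).ravel(),(proj(t,X(q)[Ti])-T).ravel()]
r=least_squares(f,[.514,-.329,.48]); print(r.x,np.degrees(r.x[2])); print(r.fun.round(1))
pickle.dump(r.x,open("lid.pkl","wb"))
for p,n,roi in((sc,"s",(100,265,215,375)),(t,"t",(400,160,510,260))):
    im=cv2.resize(p["image"][roi[1]:roi[3],roi[0]:roi[2]],None,fx=6,fy=6)
    def dr(P,c,cl):
        cv2.polylines(im,[np.round((proj(p,P)-roi[:2]+.5)*6).astype(np.int32)],cl,c,1)
    q=r.x; dr(X(q)[[2,0,1,3]],(255,0,0),False)
    dr(np.c_[q[0]+.084*np.cos(a),q[1]+.084*np.sin(a),0*a+z0+.005],(0,255,0),True)
    cv2.imwrite(f"pics/ov_{n}.png",im[:,:,::-1])
```

```text
[ 0.51554822 -0.33138012  0.48778504] 27.94802430585051
[ 1.  -3.  -0.6 -1.2 -0.3  0.3  1.1  0.3  2.4 -1.   0.8  0. ]
```

View pics/ov_s.png

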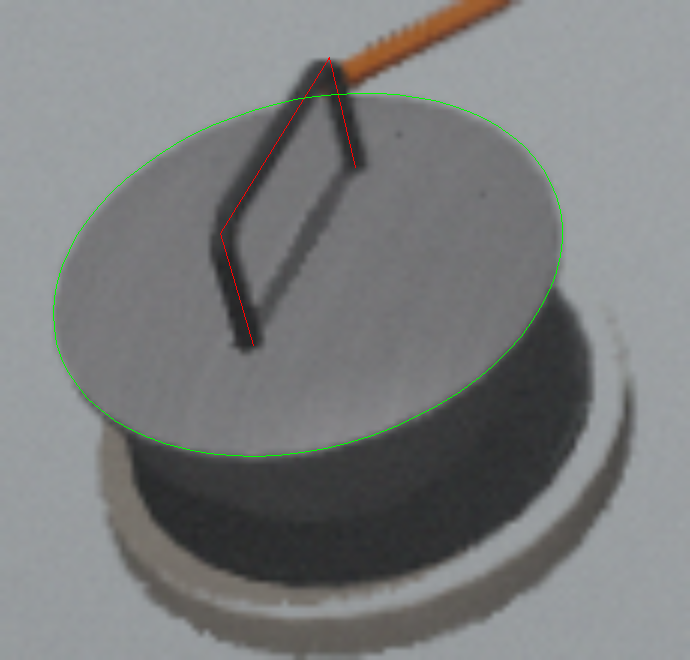

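View pics/ov_t.png

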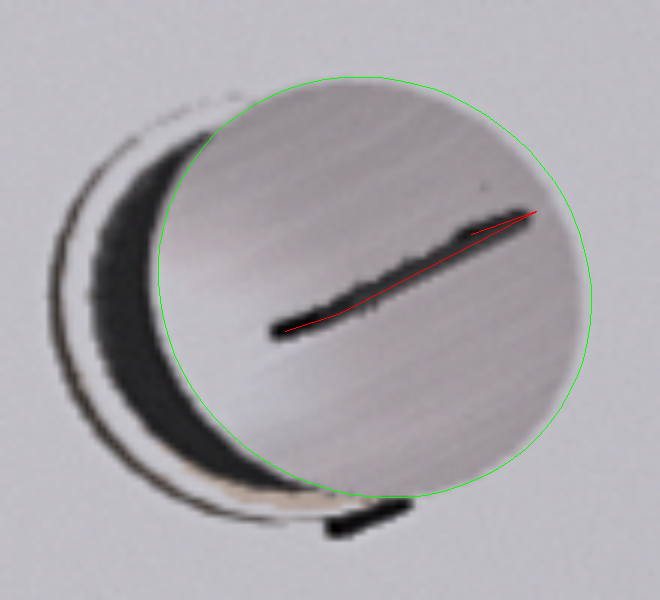

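Request:
send_rows --targets '[{"dx": 30, "dy": -127, "dz": 364, "twist": 2.22, "grip": -1}, {"dx": 30, "dy": -127, "dz": 364, "twist": 2.22, "grip": -1}, {"dx": 30, "dy": -127, "dz": 364, "twist": 2.22, "grip": -1}, {"dx": 30, "dy": -127, "dz": 364, "twist": 2.22, "grip": -1}, {"dx": 30, "dy": -127, "dz": 364, "twist": 2.22, "grip": -1}, {"dx": 30, "dy": -127, "dz": 364, "twist": 2.22, "grip": -1}, {"dx": 30, "dy": -127, "dz": 364, "twist": 2.22, "grip": -1}, {"dx": 30, "dy": -127, "dz": 364, "twist": 2.22, "grip": -1}, {"dx": 30, "dy": -127, "dz": 364, "twist": 2.22, "grip": -1}, {"dx": 30, "dy": -127, "dz": 364, "twist": 2.22, "grip": -1}]' --force 60

```text
time_s: 2.3
eef_pos: [0.5278, 0.2786, 0.2012]
orientation: [1.73, 0.763, -1.73]
ft_force: [-0.1, 0.5, -1.3]
opening: 0.0859
```

Run:
```python
from h import *
plan(state(),[.528,.279,.2],np.radians(118.1))
```

```text
dx dy dz mm [ 1.2 -0.1 -0.4] twist 0.3409 tool x [-0. -0. -1.] cur yaw_y -42.4 zdir [-0.674 -0.739  0.   ] j6 1.11
```

Request:
send_rows --targets '[{"twist": 0.341, "grip": -1}, {"twist": 0.341, "grip": -1}, {"twist": 0.341, "grip": -1}]'

```text
$.targets[0]: bad value
```

Run:
```python
from h import *
s=state(); w=read_camera("wrist"); pickle.dump((w,s),open("w1.pkl","wb")); cv2.imwrite("pics/w1.png",w["image"][:,:,::-1])
plan(s,[.528,.279,.2],np.radians(118.1))
m=redmask(w)/255.; print(m.sum())
for z in (.125,):
    c=max(cv2.findContours((m*255).astype(np.uint8),0,1)[0],key=cv2.contourArea)[:,0]
    P=atz(w,c,z,s)[:,:2]; print(cv2.minAreaRect((P*1000).astype(np.float32)))
```

```text
dx dy dz mm [ 1.2 -0.1 -0.4] twist 0.3409 tool x [-0. -0. -1.] cur yaw_y -42.4 zdir [-0.674 -0.739  0.   ] j6 1.11
4104.0
((530.9453735351562, 278.8716735839844), (110.64080047607422, 24.78728675842285), 28.15340805053711)
```

View pics/w1.png

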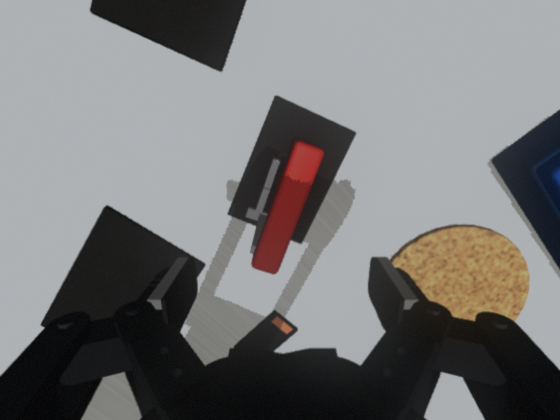

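Request:
send_rows --targets '[{"dx": 0, "dy": 0, "dz": 0, "twist": 0.341, "grip": -1}, {"dx": 0, "dy": 0, "dz": 0, "twist": 0.341, "grip": -1}, {"dx": 0, "dy": 0, "dz": 0, "twist": 0.341, "grip": -1}]'

```text
time_s: 2.72
eef_pos: [0.5277, 0.2788, 0.2013]
orientation: [1.941, 0.496, -1.941]
ft_force: [0.3, -0.3, 0.7]
opening: 0.085
```

Run:
```python
from h import *
w,s=pickle.load(open("w1.pkl","rb"))
P=atz(w,[(277,96),(355,133),(306,242),(229,213)],.005,s); print(P.mean(0),P.round(3)[:,:2].tolist(),np.linalg.norm(P-np.roll(P,-1,0),axis=1))
plan(state(),[.530,.279,.094],np.radians(118.1))
```

```text
[0.54019064 0.27713768 0.005     ] [[0.587, 0.352], [0.625, 0.264], [0.497, 0.201], [0.453, 0.293]] [0.09558933 0.14283126 0.10203762 0.14612762]
dx dy dz mm [107.3   1.   -2.1] twist 0.0101 tool x [-0. -0. -1.] cur yaw_y -61.3 zdir [-0.877 -0.48   0.   ] j6 1.44
```

Request:
send_rows --targets '[{"dx": 40, "dy": 1, "dz": -2, "twist": 0.01, "grip": -1}, {"dx": 75, "dy": 1, "dz": -2, "twist": 0.01, "grip": -1}, {"dx": 95, "dy": 1, "dz": -2, "twist": 0.01, "grip": -1}, {"dx": 106, "dy": 1, "dz": -2, "twist": 0.01, "grip": -1}, {"dx": 106, "dy": 1, "dz": -2, "twist": 0.01, "grip": 1}, {"dx": 106, "dy": 1, "dz": -2, "twist": 0.01, "grip": 1}, {"dx": 106, "dy": 1, "dz": -2, "twist": 0.01, "grip": 1}, {"dx": 106, "dy": 1, "dz": -2, "twist": 0.01, "grip": 1}, {"dx": 106, "dy": 1, "dz": -2, "twist": 0.01, "grip": 1}, {"dx": 106, "dy": 1, "dz": -2, "twist": 0.01, "grip": 1}]' --force 60

```text
time_s: 3.98
eef_pos: [0.5308, 0.279, 0.0963]
orientation: [1.951, 0.484, -1.947]
ft_force: [0.2, -0.7, 5.6]
opening: 0.0235
```

Run:
```python
from h import *
s=state(); w=read_camera("scene"); print(s["opening"],s["ft_force"],s["eef_pos"]); crop(w,240,100,400,240,5,"g1.png")
w=read_camera("wrist"); cv2.imwrite("pics/w2.png",w["image"][:,:,::-1]);
```

```text
0.02352181347057029 [ 0.22042421 -0.73190343  5.58604514] [0.53084404 0.27904131 0.0963063 ]
```

View pics/g1.png

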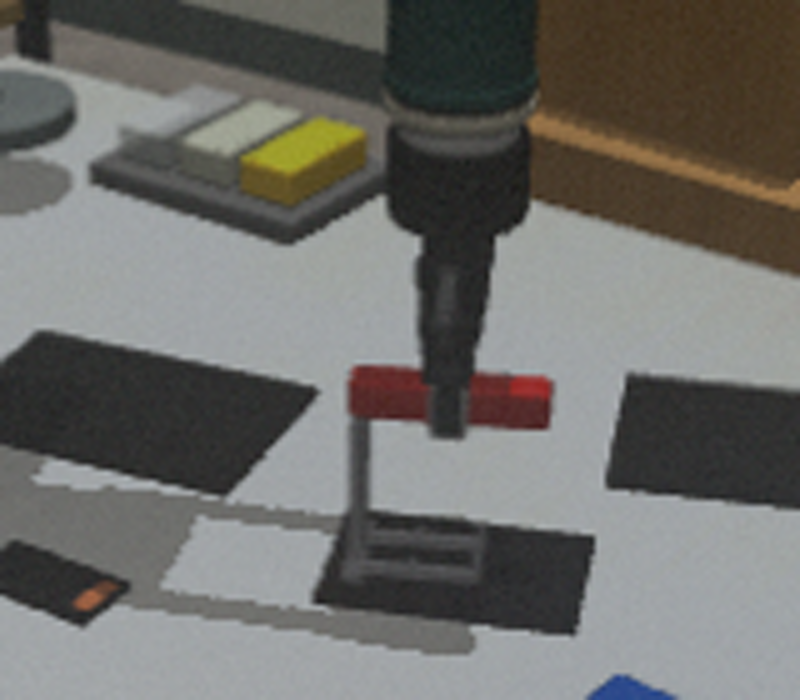

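View pics/w2.png

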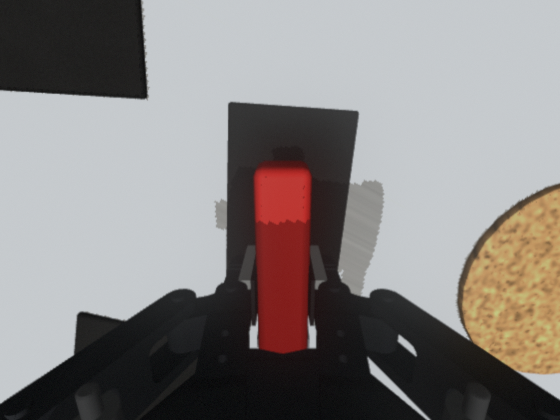

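Run:
```python
from h import *
u=np.array([np.cos(np.radians(28)),np.sin(np.radians(28))])
s=state(); p=np.array([.515,-.330])-.075*u; print(p)
plan(s,[*p,.205],np.radians(118)); plan(s,[*p,.205],np.radians(117))
```

```text
[ 0.44877893 -0.36521037]
dx dy dz mm [-109.1  531.   373.8] twist -0.0017 tool x [ 0.002  0.    -1.   ] cur yaw_y -62.1 zdir [-0.884 -0.468 -0.002] j6 1.45
dx dy dz mm [-109.1  531.   373.8] twist 0.0157 tool x [ 0.002  0.    -1.   ] cur yaw_y -62.1 zdir [-0.884 -0.468 -0.002] j6 1.45
```

Request:
send_rows --targets '[{"dx": -20, "dy": 0, "dz": 0, "twist": 0, "grip": 1}, {"dx": -60, "dy": 0, "dz": 0, "twist": 0, "grip": 1}, {"dx": -100, "dy": 10, "dz": 7, "twist": 0, "grip": 1}, {"dx": -130, "dy": 40, "dz": 28, "twist": 0, "grip": 1}, {"dx": -130, "dy": 80, "dz": 56, "twist": 0, "grip": 1}, {"dx": -130, "dy": 120, "dz": 84, "twist": 0, "grip": 1}, {"dx": -130, "dy": 160, "dz": 112, "twist": 0, "grip": 1}, {"dx": -130, "dy": 200, "dz": 140, "twist": 0, "grip": 1}, {"dx": -130, "dy": 240, "dz": 168, "twist": 0, "grip": 1}, {"dx": -130, "dy": 280, "dz": 196, "twist": 0, "grip": 1}]'

```text
time_s: 5.32
eef_pos: [0.4868, -0.0615, 0.225]
orientation: [1.949, 0.485, -1.95]
ft_force: [0.4, 0.3, -1.3]
opening: 0.0232
```

Request:
send_rows --targets '[{"dx": 0, "dy": 40, "dz": 28, "twist": 0, "grip": 1}, {"dx": 0, "dy": 80, "dz": 56, "twist": 0, "grip": 1}, {"dx": 0, "dy": 120, "dz": 84, "twist": 0, "grip": 1}, {"dx": 0, "dy": 160, "dz": 112, "twist": 0, "grip": 1}, {"dx": 0, "dy": 195, "dz": 137, "twist": 0, "grip": 1}, {"dx": 0, "dy": 225, "dz": 158, "twist": 0, "grip": 1}, {"dx": 0, "dy": 243, "dz": 172, "twist": 0, "grip": 1}, {"dx": 0, "dy": 251, "dz": 178, "twist": 0, "grip": 1}, {"dx": 0, "dy": 251, "dz": 178, "twist": 0, "grip": 1}]'

```text
time_s: 6.45
eef_pos: [0.4477, -0.3649, 0.2251]
orientation: [1.95, 0.485, -1.95]
ft_force: [-0.9, 0.9, -2.3]
opening: 0.0233
```

Run:
```python
from h import *
s=state();print(s["opening"],s["ft_force"],s["eef_pos"],s["moment"],s["joints"])
plan(s,[.449,-.365,.201],np.radians(118))
for n in("scene","top","wrist"):
    p=read_camera(n); pickle.dump((p,s),open(n+"1.pkl","wb")); cv2.imwrite(f"pics/{n}1.png",p["image"][:,:,::-1])
    if n=="scene": crop(p,60,180,220,360,3.3,"scene1c.png")
```

```text
0.023273981164567827 [-0.89069043  0.945855   -2.27624582] [ 0.44769737 -0.36488334  0.22507684] [ 0.03418269 -0.05833359 -0.01358603] [-8.03669499e-01  3.32825920e-01  1.56699944e+00  4.14871558e-04
  1.24264132e+00  2.80523020e-01]
dx dy dz mm [24.1  0.7 -1.1] twist -0.0022 tool x [-0.     0.001 -1.   ] cur yaw_y -62.1 zdir [-0.884 -0.468 -0.   ] j6 0.28
```

View pics/scene1c.png

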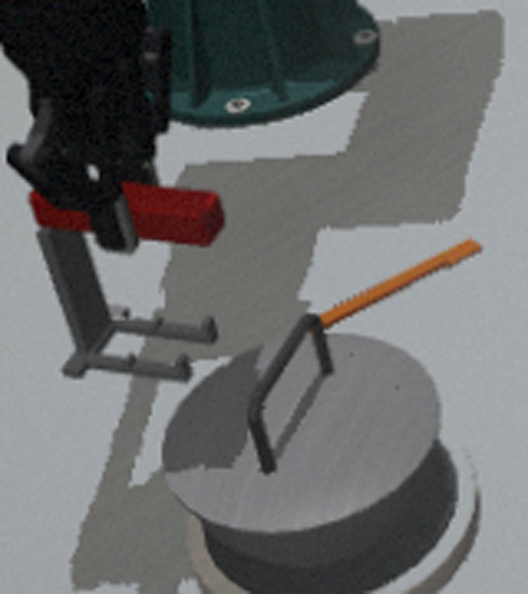

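View pics/wrist1.png

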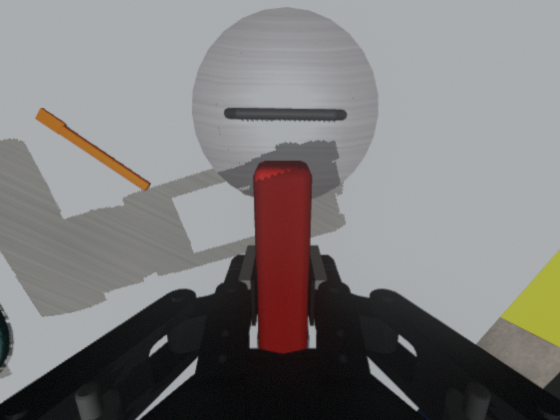

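View pics/top1.png

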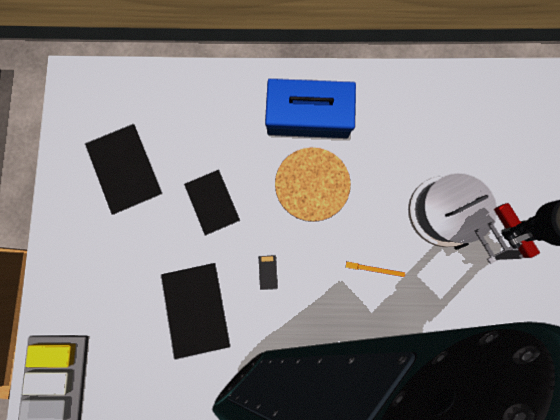

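Run:
```python
from h import *
w,s=pickle.load(open("wrist1.pkl","rb"))
P=atz(w,[(228,114),(344,115)],.145,s); print(P.round(4),P.mean(0),np.linalg.norm(P[0]-P[1])); d=P[0]-P[1]; print(np.degrees(np.arctan2(d[1],d[0])))
M=yaw_of(s); print(M.T@(P.mean(0)-s["eef_pos"])*1000)
t,_=pickle.load(open("top1.pkl","rb")); crop(t,460,190,560,270,8,"top1c.png")
```

```text
[[ 0.4955 -0.2951  0.145 ]
 [ 0.5342 -0.3698  0.145 ]] [ 0.51486096 -0.33245908  0.145     ] 0.08406668099430126
117.37049080450724
[ 80.08429292   2.81280991 -74.51962839]
```

View pics/top1c.png

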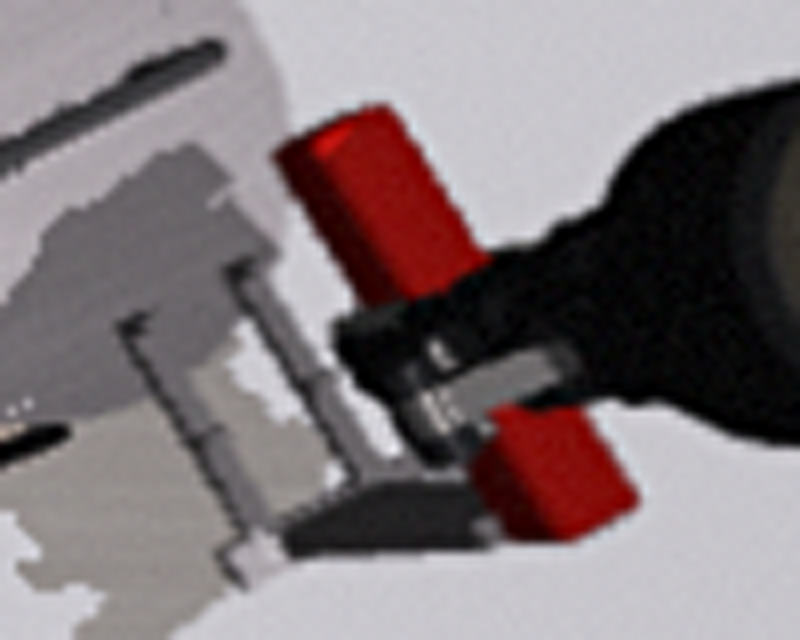

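Request:
send_rows --targets '[{"dx": 12, "dy": 1, "dz": 0, "twist": 0, "grip": 1}, {"dx": 24, "dy": 2, "dz": 0, "twist": 0, "grip": 1}, {"dx": 24, "dy": 2, "dz": -10, "twist": 0, "grip": 1}, {"dx": 24, "dy": 2, "dz": -25, "twist": 0, "grip": 1}, {"dx": 24, "dy": 2, "dz": -40, "twist": 0, "grip": 1}, {"dx": 24, "dy": 2, "dz": -55, "twist": 0, "grip": 1}, {"dx": 24, "dy": 2, "dz": -67, "twist": 0, "grip": 1}, {"dx": 24, "dy": 2, "dz": -74, "twist": 0, "grip": 1}, {"dx": 24, "dy": 2, "dz": -75, "twist": 0, "grip": 1}]'

```text
time_s: 7.72
eef_pos: [0.5154, -0.3318, 0.2013]
orientation: [1.949, 0.485, -1.949]
ft_force: [-0.2, 0.3, -1.9]
opening: 0.0232
```

Run:
```python
from h import *
s=state();print(s["opening"],s["ft_force"],s["eef_pos"])
p=read_camera("scene"); crop(p,80,200,220,360,3.7,"scene2c.png")
p=read_camera("top"); crop(p,400,160,540,270,5,"top2c.png")
```

```text
0.023171240862071958 [-0.22615958  0.3009058  -1.92389719] [ 0.51536325 -0.3318431   0.20129985]
```

View pics/scene2c.png

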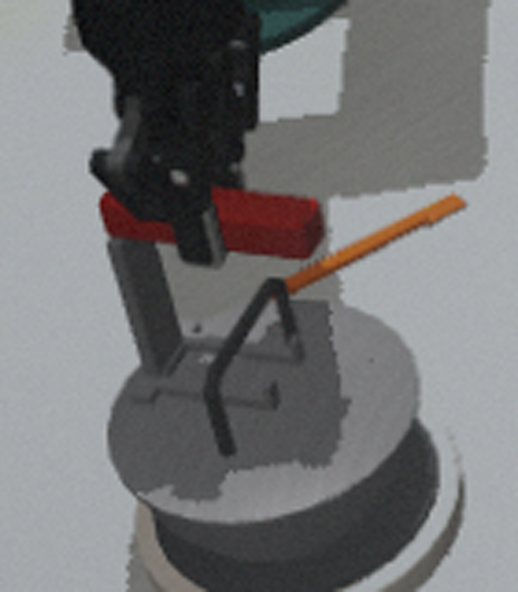

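View pics/top2c.png

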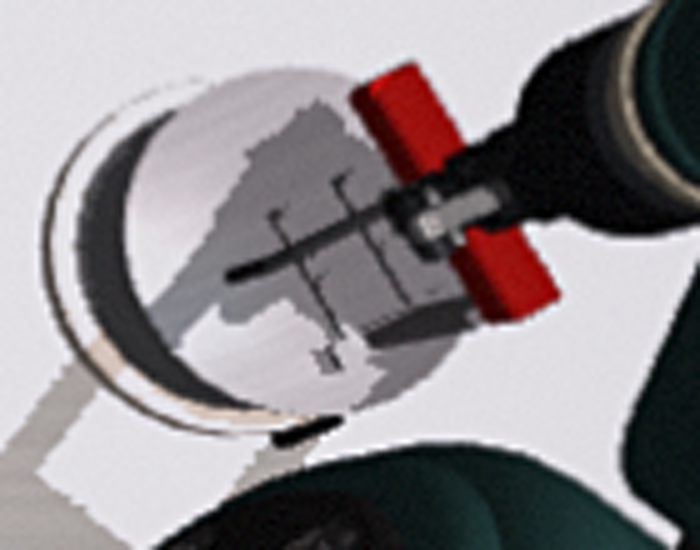

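Request:
send_rows --targets '[{"dx": -9, "dy": 0, "dz": 0, "twist": 0, "grip": 1}, {"dx": -18, "dy": 0, "dz": 0, "twist": 0, "grip": 1}, {"dx": -21, "dy": 0, "dz": 0, "twist": 0, "grip": 1}, {"dx": -24, "dy": 0, "dz": 0, "twist": 0, "grip": 1}, {"dx": -27, "dy": 0, "dz": 0, "twist": 0, "grip": 1}, {"dx": -30, "dy": 0, "dz": 0, "twist": 0, "grip": 1}, {"dx": -34, "dy": 0, "dz": 0, "twist": 0, "grip": 1}, {"dx": -38, "dy": 0, "dz": 0, "twist": 0, "grip": 1}, {"dx": -42, "dy": 0, "dz": 0, "twist": 0, "grip": 1}, {"dx": -42, "dy": 0, "dz": 0, "twist": 0, "grip": 1}]'

```text
time_s: 9.07
eef_pos: [0.5153, -0.3323, 0.2439]
orientation: [1.95, 0.483, -1.949]
ft_force: [-0.7, -0.1, -5.6]
opening: 0.0232
```

Run:
```python
from h import *
s=state();print(s["opening"],s["ft_force"],s["eef_pos"])
p=read_camera("scene"); crop(p,80,180,220,360,3.3,"scene3c.png")
```

```text
0.023197493094994602 [-0.67218805 -0.09201419 -5.6160381 ] [ 0.51526084 -0.33228182  0.24385051]
```

View pics/scene3c.png

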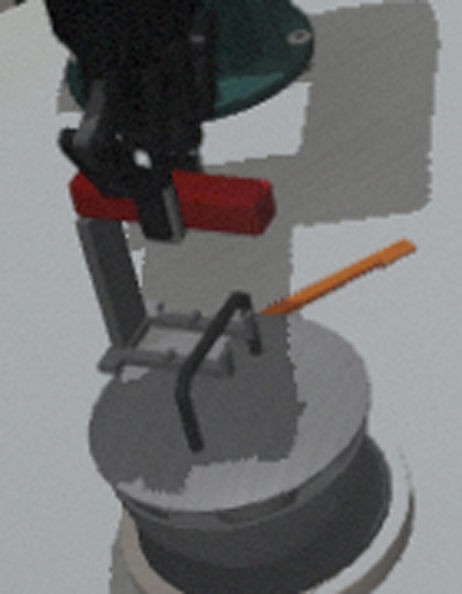

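Request:
send_rows --targets '[{"dx": -5, "dy": 0, "dz": 0, "twist": 0, "grip": 1}, {"dx": -12, "dy": 0, "dz": 0, "twist": 0, "grip": 1}, {"dx": -20, "dy": 0, "dz": 0, "twist": 0, "grip": 1}, {"dx": -28, "dy": 0, "dz": 0, "twist": 0, "grip": 1}, {"dx": -36, "dy": 0, "dz": 0, "twist": 0, "grip": 1}, {"dx": -42, "dy": 0, "dz": 0, "twist": 0, "grip": 1}, {"dx": -46, "dy": 0, "dz": 0, "twist": 0, "grip": 1}, {"dx": -48, "dy": 0, "dz": 0, "twist": 0, "grip": 1}, {"dx": -48, "dy": 0, "dz": 0, "twist": 0, "grip": 1}, {"dx": -48, "dy": 0, "dz": 0, "twist": 0, "grip": 1}]'

```text
time_s: 10.38
eef_pos: [0.5148, -0.3319, 0.291]
orientation: [1.949, 0.485, -1.95]
ft_force: [-0.5, -0.9, -5.2]
opening: 0.0229
```

Run:
```python
from h import *
s=state();print(s["opening"],s["ft_force"],s["eef_pos"])
plan(s,[.587,.015,.292],np.radians(117.9))
p=read_camera("scene"); crop(p,80,120,260,380,2.3,"scene4c.png")
p=read_camera("wrist"); cv2.imwrite("pics/w4.png",p["image"][:,:,::-1])
```

```text
0.022881086577110084 [-0.52635495 -0.92458464 -5.18259063] [ 0.5148447  -0.33193644  0.29098989]
dx dy dz mm [  -0.9 -272.9 -226.1] twist -0.0002 tool x [-0.001  0.    -1.   ] cur yaw_y -62.1 zdir [-0.884 -0.468  0.   ] j6 0.4
```

View pics/scene4c.png

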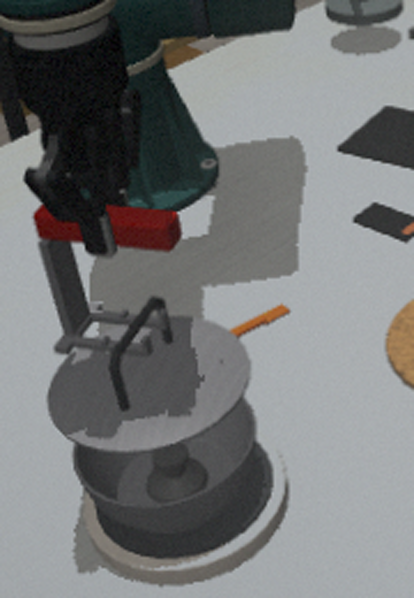

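View pics/w4.png

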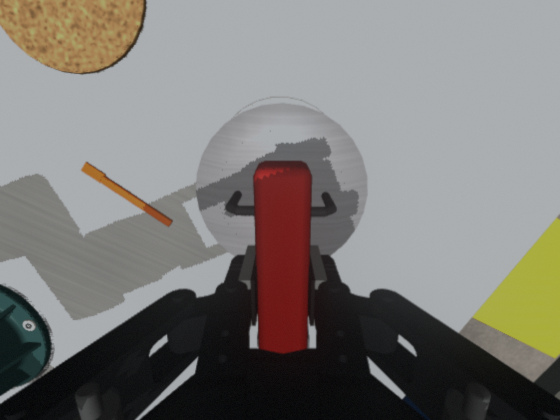

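Request:
send_rows --targets '[{"dx": 0, "dy": -1, "dz": -1, "twist": 0, "grip": 1}, {"dx": 0, "dy": -3, "dz": -3, "twist": 0, "grip": 1}, {"dx": 0, "dy": -8, "dz": -7, "twist": 0, "grip": 1}, {"dx": 0, "dy": -15, "dz": -12, "twist": 0, "grip": 1}, {"dx": 0, "dy": -25, "dz": -21, "twist": 0, "grip": 1}, {"dx": 0, "dy": -38, "dz": -31, "twist": 0, "grip": 1}, {"dx": 0, "dy": -53, "dz": -44, "twist": 0, "grip": 1}, {"dx": 0, "dy": -72, "dz": -59, "twist": 0, "grip": 1}, {"dx": 0, "dy": -92, "dz": -76, "twist": 0, "grip": 1}, {"dx": 0, "dy": -114, "dz": -94, "twist": 0, "grip": 1}]'

```text
time_s: 11.72
eef_pos: [0.545, -0.1854, 0.2914]
orientation: [1.949, 0.484, -1.949]
ft_force: [-0.0, -0.4, -5.7]
opening: 0.0232
```

Request:
send_rows --targets '[{"dx": 0, "dy": -22, "dz": -19, "twist": 0, "grip": 1}, {"dx": 0, "dy": -45, "dz": -38, "twist": 0, "grip": 1}, {"dx": 0, "dy": -67, "dz": -56, "twist": 0, "grip": 1}, {"dx": 0, "dy": -87, "dz": -73, "twist": 0, "grip": 1}, {"dx": 0, "dy": -106, "dz": -88, "twist": 0, "grip": 1}, {"dx": 0, "dy": -121, "dz": -101, "twist": 0, "grip": 1}, {"dx": 0, "dy": -134, "dz": -111, "twist": 0, "grip": 1}, {"dx": 0, "dy": -144, "dz": -120, "twist": 0, "grip": 1}, {"dx": 0, "dy": -151, "dz": -125, "twist": 0, "grip": 1}, {"dx": 0, "dy": -156, "dz": -129, "twist": 0, "grip": 1}]'

```text
time_s: 12.98
eef_pos: [0.5859, 0.0111, 0.2912]
orientation: [1.949, 0.484, -1.95]
ft_force: [-0.7, -0.2, -4.4]
opening: 0.023
```

Request:
send_rows --targets '[{"dx": 0, "dy": -3, "dz": -3, "twist": 0, "grip": 1}, {"dx": 0, "dy": -3, "dz": -3, "twist": 0, "grip": 1}, {"dx": 0, "dy": -3, "dz": -3, "twist": 0, "grip": 1}, {"dx": 0, "dy": -3, "dz": -3, "twist": 0, "grip": 1}]'

```text
time_s: 13.48
eef_pos: [0.587, 0.0146, 0.2913]
orientation: [1.949, 0.484, -1.95]
ft_force: [0.4, -0.6, -5.5]
opening: 0.0228
```

Run:
```python
from h import *
s=state();print(s["opening"],s["ft_force"],s["eef_pos"])
plan(s,[.587,.015,.291],np.radians(117.9))
p=read_camera("scene"); crop(p,200,80,430,340,2.3,"scene5c.png")
p=read_camera("top"); pickle.dump((p,s),open("top5.pkl","wb")); crop(p,200,60,440,260,3.3,"top5c.png")
```

```text
0.022795545104710904 [ 0.39306588 -0.55742125 -5.47585257] [0.58697965 0.01461472 0.2912877 ]
dx dy dz mm [ 0.3 -0.3 -0.2] twist -0.0005 tool x [-0. -0. -1.] cur yaw_y -62.1 zdir [-0.884 -0.467  0.   ] j6 0.99
```

View pics/scene5c.png

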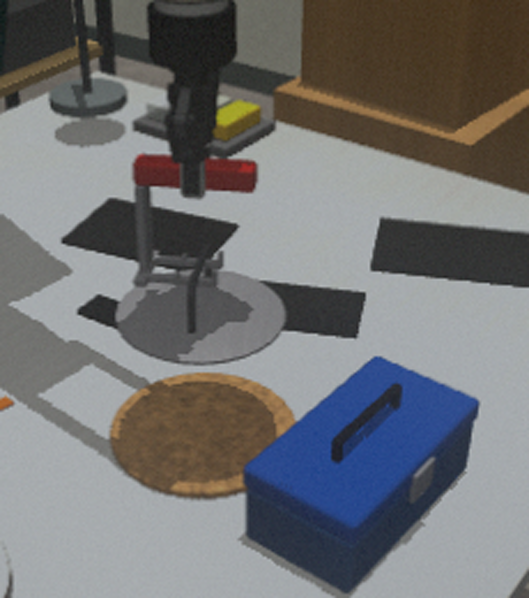

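View pics/top5c.png

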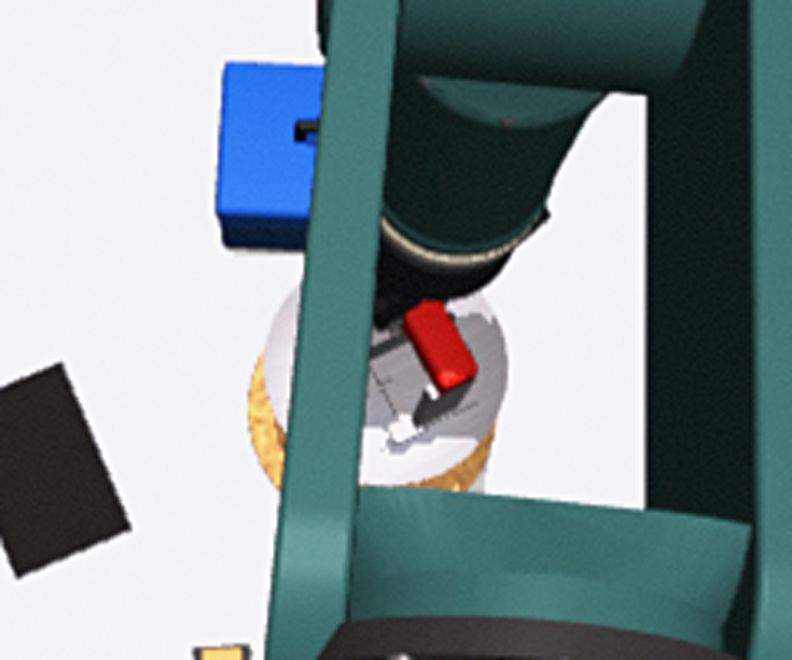

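Request:
send_rows --targets '[{"dx": 5, "dy": 0, "dz": 0, "twist": 0, "grip": 1}, {"dx": 15, "dy": 0, "dz": 0, "twist": 0, "grip": 1}, {"dx": 30, "dy": 0, "dz": 0, "twist": 0, "grip": 1}, {"dx": 48, "dy": 0, "dz": 0, "twist": 0, "grip": 1}, {"dx": 66, "dy": 0, "dz": 0, "twist": 0, "grip": 1}, {"dx": 84, "dy": 0, "dz": 0, "twist": 0, "grip": 1}, {"dx": 100, "dy": 0, "dz": 0, "twist": 0, "grip": 1}, {"dx": 112, "dy": 0, "dz": 0, "twist": 0, "grip": 1}, {"dx": 120, "dy": 0, "dz": 0, "twist": 0, "grip": 1}, {"dx": 124, "dy": 0, "dz": 0, "twist": 0, "grip": 1}]'

```text
time_s: 14.82
eef_pos: [0.587, 0.0149, 0.1669]
orientation: [1.949, 0.484, -1.95]
ft_force: [0.2, 0.6, -4.9]
opening: 0.0232
```

Request:
send_rows --targets '[{"dx": 2, "dy": 0, "dz": 0, "twist": 0, "grip": 1}, {"dx": 4, "dy": 0, "dz": 0, "twist": 0, "grip": 1}, {"dx": 6, "dy": 0, "dz": 0, "twist": 0, "grip": 1}, {"dx": 8, "dy": 0, "dz": 0, "twist": 0, "grip": 1}, {"dx": 10, "dy": 0, "dz": 0, "twist": 0, "grip": 1}, {"dx": 12, "dy": 0, "dz": 0, "twist": 0, "grip": 1}, {"dx": 14, "dy": 0, "dz": 0, "twist": 0, "grip": 1}, {"dx": 16, "dy": 0, "dz": 0, "twist": 0, "grip": 1}, {"dx": 18, "dy": 0, "dz": 0, "twist": 0, "grip": 1}, {"dx": 18, "dy": 0, "dz": 0, "twist": 0, "grip": 1}]'

```text
time_s: 16.08
eef_pos: [0.587, 0.0149, 0.1492]
orientation: [1.949, 0.484, -1.95]
ft_force: [-0.7, -0.1, -1.9]
opening: 0.0233
```

Run:
```python
from h import *
s=state();print(s["opening"],s["ft_force"],s["eef_pos"])
p=read_camera("scene"); crop(p,200,80,430,340,2.3,"scene6c.png")
p=read_camera("wrist"); cv2.imwrite("pics/w6.png",p["image"][:,:,::-1])
```

```text
0.023312129900325832 [-0.65747112 -0.08022648 -1.87997014] [0.5869755  0.01494583 0.14919314]
```

View pics/scene6c.png

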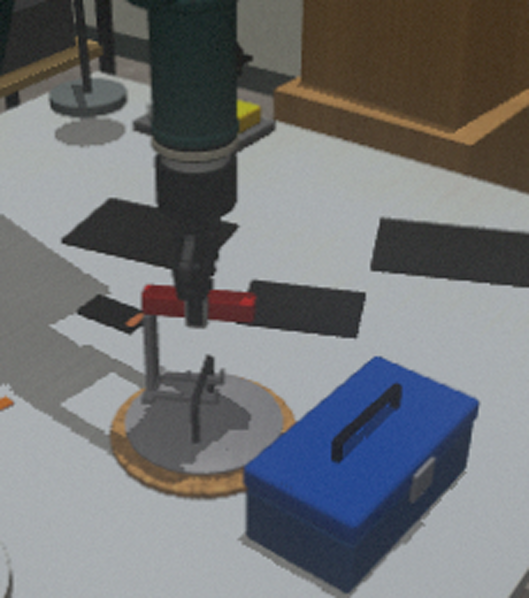

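View pics/w6.png

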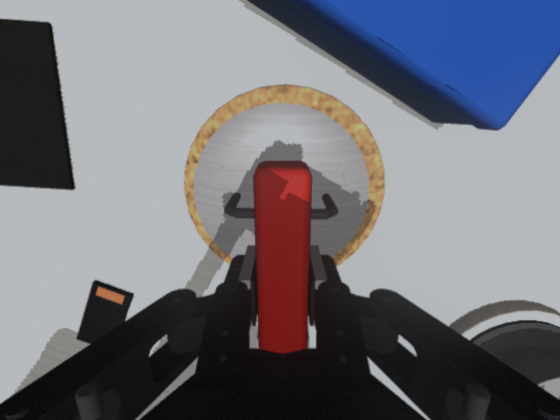

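Request:
send_rows --targets '[{"dx": 5, "dy": 0, "dz": 0, "twist": 0, "grip": 1}, {"dx": 12, "dy": 0, "dz": 0, "twist": 0, "grip": 1}, {"dx": 18, "dy": 0, "dz": 0, "twist": 0, "grip": 1}, {"dx": 18, "dy": 0, "dz": 0, "twist": 0, "grip": 1}, {"dx": 18, "dy": 0, "dz": 0, "twist": 0, "grip": 1}, {"dx": 18, "dy": 0, "dz": 0, "twist": 0, "grip": 1}]'

```text
time_s: 16.92
eef_pos: [0.5873, 0.0149, 0.1315]
orientation: [1.95, 0.484, -1.949]
ft_force: [0.5, 0.1, -2.4]
opening: 0.0233
```

Run:
```python
from h import *
s=state();print(s["opening"],s["ft_force"],s["eef_pos"])
p=read_camera("scene"); crop(p,230,180,350,310,5,"scene7c.png")
```

```text
0.023322399713935984 [ 0.54816341  0.05052363 -2.35918268] [0.58728313 0.01490489 0.13150903]
```

View pics/scene7c.png

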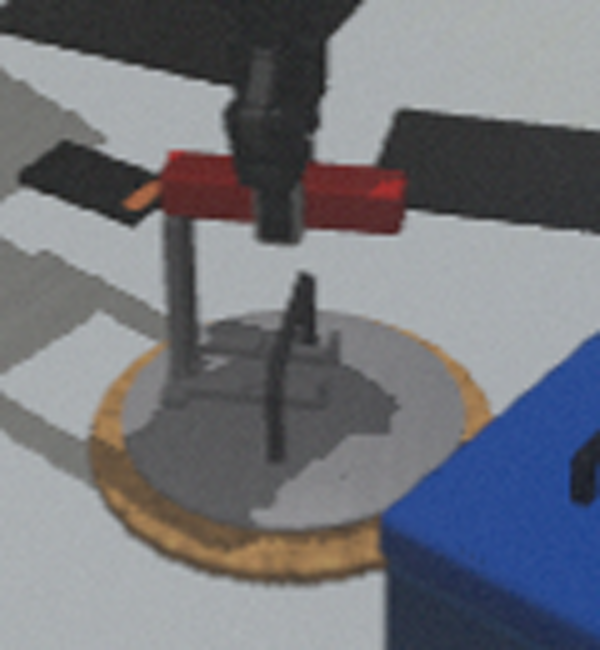

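Prongs clear of the bar and the lid. Backing out along the lifter's -x, then up.

Request:
send_rows --targets '[{"dx": 0, "dy": 0, "dz": 6, "twist": 0, "grip": 1}, {"dx": 0, "dy": 0, "dz": 16, "twist": 0, "grip": 1}, {"dx": 0, "dy": 0, "dz": 30, "twist": 0, "grip": 1}, {"dx": 0, "dy": 0, "dz": 46, "twist": 0, "grip": 1}, {"dx": 0, "dy": 0, "dz": 64, "twist": 0, "grip": 1}, {"dx": 0, "dy": 0, "dz": 80, "twist": 0, "grip": 1}, {"dx": -20, "dy": 0, "dz": 90, "twist": 0, "grip": 1}, {"dx": -50, "dy": 0, "dz": 92, "twist": 0, "grip": 1}, {"dx": -75, "dy": 0, "dz": 92, "twist": 0, "grip": 1}, {"dx": -80, "dy": 0, "dz": 92, "twist": 0, "grip": 1}]'

```text
time_s: 18.23
eef_pos: [0.5064, -0.0286, 0.2129]
orientation: [1.952, 0.482, -1.946]
ft_force: [0.4, -0.4, -1.9]
opening: 0.0227
```

Run:
```python
from h import *
s=state();print(s["opening"],s["ft_force"],s["eef_pos"])
plan(s,[.537,.278,.211],np.radians(117.9))
p=read_camera("scene"); crop(p,200,100,350,310,2.8,"scene8c.png")
```

```text
0.022712713989994568 [ 0.37766344 -0.42061053 -1.94880844] [ 0.50639179 -0.02864139  0.21289371]
dx dy dz mm [   1.8 -256.8 -170.4] twist -0.0005 tool x [ 0.003 -0.001 -1.   ] cur yaw_y -62.1 zdir [-0.884 -0.467 -0.003] j6 0.89
```

View pics/scene8c.png

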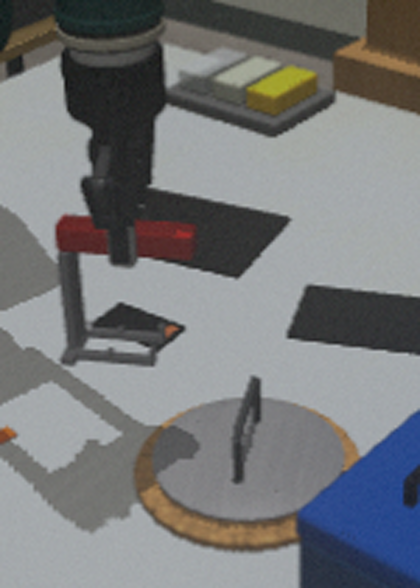

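Request:
send_rows --targets '[{"dx": 0, "dy": -12, "dz": -8, "twist": 0, "grip": 1}, {"dx": 0, "dy": -40, "dz": -27, "twist": 0, "grip": 1}, {"dx": 0, "dy": -75, "dz": -50, "twist": 0, "grip": 1}, {"dx": 0, "dy": -112, "dz": -74, "twist": 0, "grip": 1}, {"dx": 0, "dy": -150, "dz": -99, "twist": 0, "grip": 1}, {"dx": 0, "dy": -185, "dz": -123, "twist": 0, "grip": 1}, {"dx": 0, "dy": -217, "dz": -144, "twist": 0, "grip": 1}, {"dx": 0, "dy": -242, "dz": -160, "twist": 0, "grip": 1}, {"dx": 0, "dy": -257, "dz": -170, "twist": 0, "grip": 1}, {"dx": 0, "dy": -257, "dz": -170, "twist": 0, "grip": 1}]'

```text
time_s: 19.52
eef_pos: [0.5351, 0.2796, 0.2102]
orientation: [1.947, 0.485, -1.95]
ft_force: [0.4, -0.0, -1.9]
opening: 0.0233
```

Run:
```python
from h import *
s=state();print(s["opening"],s["ft_force"],s["eef_pos"])
plan(s,[.537,.278,.0963],np.radians(117.9))
p=read_camera("scene"); crop(p,240,60,420,240,3.3,"scene9c.png")
p=read_camera("wrist"); cv2.imwrite("pics/w9.png",p["image"][:,:,::-1])
```

```text
0.023344700835411274 [ 0.39304269 -0.03097635 -1.88075496] [0.53507479 0.2795844  0.21020045]
dx dy dz mm [113.9   2.3  -1.1] twist 0.0017 tool x [-0.002 -0.001 -1.   ] cur yaw_y -62.0 zdir [-0.883 -0.469  0.002] j6 1.45
```

View pics/scene9c.png

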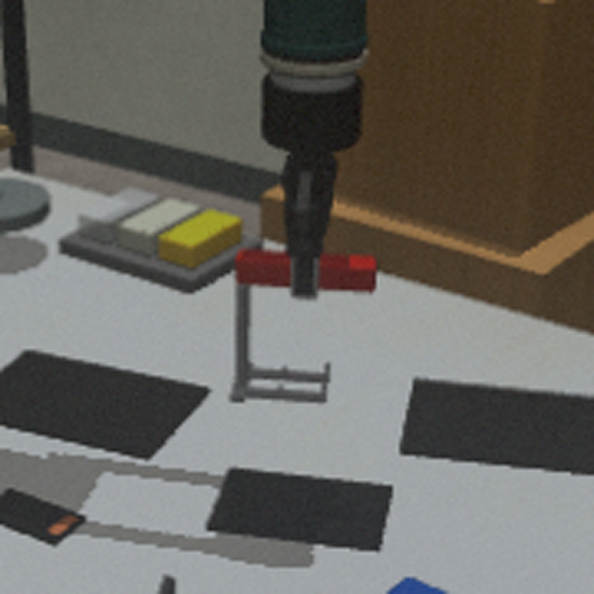

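View pics/w9.png

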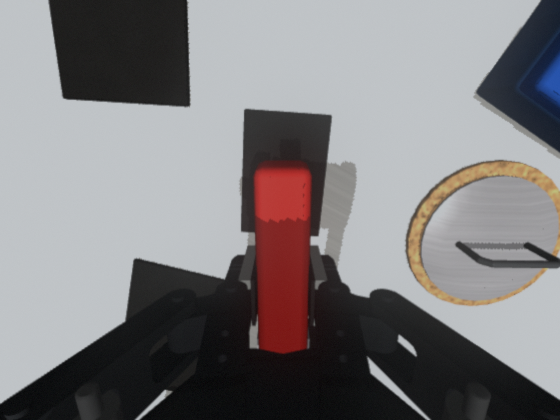

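Request:
send_rows --targets '[{"dx": 10, "dy": 2, "dz": -1, "twist": 0, "grip": 1}, {"dx": 30, "dy": 2, "dz": -1, "twist": 0, "grip": 1}, {"dx": 55, "dy": 2, "dz": -1, "twist": 0, "grip": 1}, {"dx": 80, "dy": 2, "dz": -1, "twist": 0, "grip": 1}, {"dx": 98, "dy": 2, "dz": -1, "twist": 0, "grip": 1}, {"dx": 106, "dy": 2, "dz": -1, "twist": 0, "grip": 1}, {"dx": 109, "dy": 2, "dz": -1, "twist": 0, "grip": 1}, {"dx": 111, "dy": 2, "dz": -1, "twist": 0, "grip": 1}, {"dx": 113, "dy": 2, "dz": -1, "twist": 0, "grip": 1}, {"dx": 113, "dy": 2, "dz": -1, "twist": 0, "grip": 1}]'

```text
time_s: 20.88
eef_pos: [0.5377, 0.2774, 0.0986]
orientation: [1.95, 0.484, -1.949]
ft_force: [-0.7, -0.8, -2.6]
opening: 0.0233
```

Run:
```python
from h import *
s=state();print(s["opening"],s["ft_force"],s["eef_pos"],s["moment"])
p=read_camera("scene"); crop(p,270,110,400,240,5,"scene10c.png")
```

```text
0.023283129253906677 [-0.73547278 -0.75056544 -2.62200442] [0.53770826 0.27736405 0.09859104] [-0.00144573 -0.02539922 -0.07965672]
```

View pics/scene10c.png

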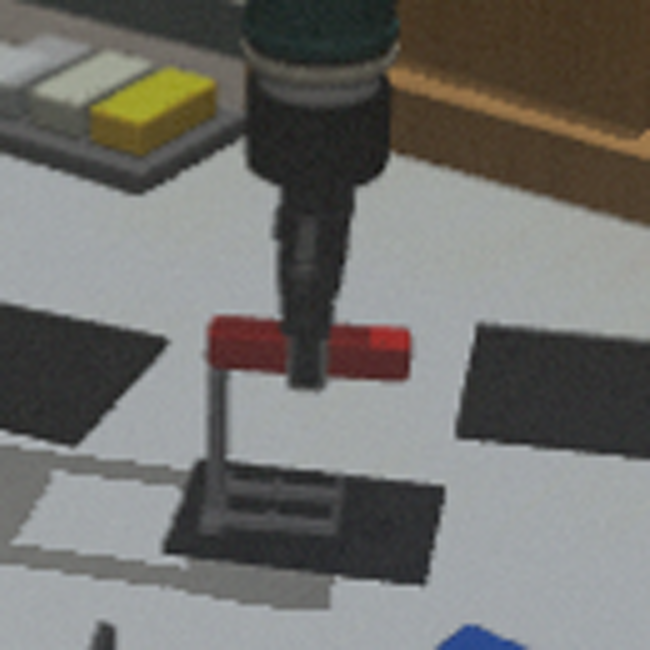

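Request:
send_rows --targets '[{"dx": 1, "dy": 0, "dz": 0, "twist": 0, "grip": 1}, {"dx": 2, "dy": 0, "dz": 0, "twist": 0, "grip": 1}, {"dx": 3, "dy": 0, "dz": 0, "twist": 0, "grip": 1}, {"dx": 3, "dy": 0, "dz": 0, "twist": 0, "grip": 1}, {"dx": 3, "dy": 0, "dz": 0, "twist": 0, "grip": 1}]'

```text
time_s: 21.55
eef_pos: [0.5378, 0.2773, 0.0963]
orientation: [1.95, 0.484, -1.949]
ft_force: [-1.4, -0.9, 6.2]
opening: 0.0232
```

Request:
send_rows --targets '[{"dx": -1, "dy": 0, "dz": 0, "twist": 0, "grip": 0.4}, {"dx": -1, "dy": 0, "dz": 0, "twist": 0, "grip": 0.2}, {"dx": -1, "dy": 0, "dz": 0, "twist": 0, "grip": -0.2}, {"dx": -1, "dy": 0, "dz": 0, "twist": 0, "grip": -1}, {"dx": -1, "dy": 0, "dz": 0, "twist": 0, "grip": -1}, {"dx": -1, "dy": 0, "dz": 0, "twist": 0, "grip": -1}, {"dx": -20, "dy": 0, "dz": 0, "twist": 0, "grip": -1}, {"dx": -60, "dy": 0, "dz": 0, "twist": 0, "grip": -1}, {"dx": -110, "dy": 0, "dz": 0, "twist": 0, "grip": -1}, {"dx": -150, "dy": 0, "dz": 0, "twist": 0, "grip": -1}]'

```text
time_s: 22.8
eef_pos: [0.5379, 0.2774, 0.2473]
orientation: [1.951, 0.484, -1.948]
ft_force: [0.4, 0.3, 1.0]
opening: 0.0852
```

Run:
```python
from h import *
s=state();print(s["opening"],s["ft_force"],s["eef_pos"])
p=read_camera("scene"); pickle.dump(p,open("scF.pkl","wb")); cv2.imwrite("pics/sceneF.png",p["image"][:,:,::-1]); crop(p,220,150,380,310,4,"sceneFc.png")
p=read_camera("wrist"); s=state(); cv2.imwrite("pics/wF.png",p["image"][:,:,::-1])
m=redmask(p); c=max(cv2.findContours(m,0,1)[0],key=cv2.contourArea)[:,0]
P=atz(p,c,.125,s)[:,:2]; print(cv2.minAreaRect((P*1000).astype(np.float32)))
p=read_camera("top"); cv2.imwrite("pics/topF.png",p["image"][:,:,::-1]); pickle.dump(p,open("topF.pkl","wb"))
```

```text
0.0852404159109214 [0.41075697 0.33548078 1.00742888] [0.53785798 0.27736871 0.24731869]
((539.13330078125, 277.7005310058594), (109.0515365600586, 23.73696517944336), 27.85501480102539)
```

View pics/sceneF.png

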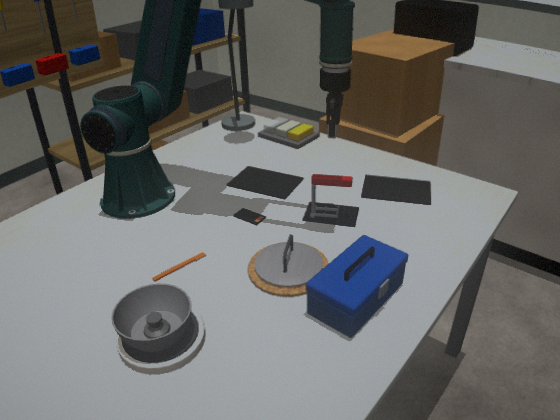

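View pics/topF.png

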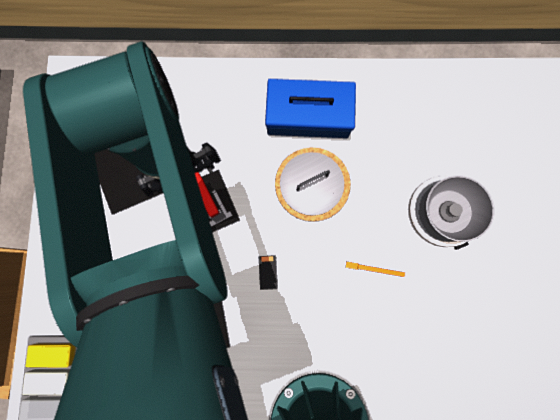

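View pics/wF.png

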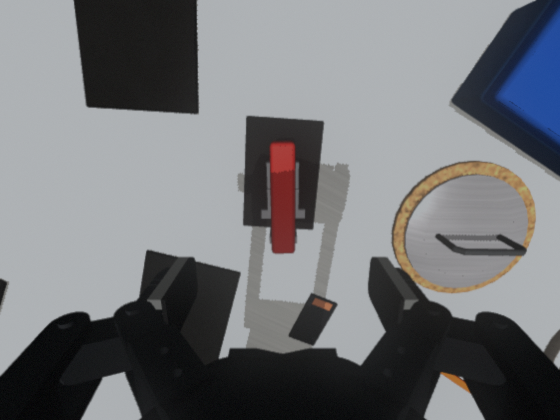

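View pics/sceneFc.png

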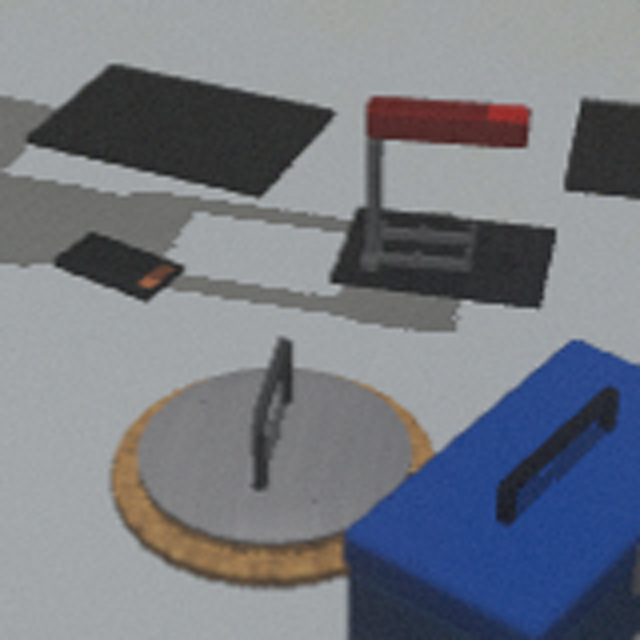

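Run:
```python
from h import *
print(sign_off())
```

```text
the job is handed in; nothing more can be done
None
```

I moved the lid to the cork mat with the lifter, put the lifter back on its pad, and handed the job in at about 23 s of the 64 s. `sign_off()` gives no verdict, so the success checks below are my own.

- **Lid:** I gripped the lifter by its red handle, slid the prongs under the loop bar and lifted the lid. It looked level as it hung. It was set down at about 16 mm/s, and the last pictures show it flat and centred on the mat. The gripper stayed well clear of the lid in every picture.
- **Lifter:** It stands upright on the 150 x 100 pad, released. Its handle centre measured (0.539, 0.278), against a pad centre of about (0.538, 0.277).
- **Everything else:** The bowl stands on the hotplate, and the toolbox, battery and spudger look unmoved. I judged these by eye and did not measure their shifts.

Estimates from different cameras differed by 2–4 mm, well within the tolerances. No check failed.

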